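# Batch toy wheels with a trip scale

### The job

Portion out a batch of toy wheels: push the row of wheels along the chute so that they drop into the bucket one after another, until their weight trips it and it dumps them into the tray, and stop feeding right then. Do not touch the bucket before it has dumped. Then swing the empty bucket back upright by its bar; the wheels not needed must stay lying in the chute, no wheel may end up anywhere else, and the tools on the table stay where they are.

Things in the scene. Friction and masses are not known exactly. Their poses are not given: they have to be found in the camera images.
- scale: Fixed plywood stand of the trip scale. Origin on the table straight below the bucket's pivot, z up; the bucket dumps to local +x, wheels are fed along local -y. Two posts at local y = +-88 mm (14 mm thick, 177 mm high) carry the pivot, axis along local y, 165 mm high.
- chute_edge (a point): Middle of the chute floor at its drop edge beside the bucket; axes as the stand's. The chute is a level plywood channel running from here to local +y, floor 240 mm above the table, 50 mm wide inside, side walls 10 mm high, open at both ends. It lies at local x = 34 mm of the stand.
- chute_back (a point): Middle of the chute floor at its other, open end, 330 mm from chute_edge.
- bucket (a joint): Turn of the bucket about its pivot: 0 upright at its stop, 1.75 rad fully tipped to the stand's +x. A small counterweight holds it upright. With enough wheels in (two or three, it differs) it tips to 1.75 by itself in 1 to 2 s, sheds them into the tray and stays tipped. Turned back to below about 0.7 it falls to 0 by itself.
- bucket_floor (a point): Middle of the bucket's floor, at the pivot's height; turns with the bucket. Aluminium bucket, floor 56 mm (x) by 106 mm (y), walls 3 mm thick and 60 mm high (88 mm on the side far from the chute), front wall (+x) flared 40 degrees.
- reset_bar (a point): Middle of the bucket's reset bar, a round wooden bar 16 mm thick along the stand's y, free for 56 mm, on a thin rod 120 mm from the pivot, on the side away from the chute. Upright: 120 mm towards local -x of the pivot. Tipped: nearly above the pivot, 283 mm high; a push under 2 N towards local -x, along its arc, swings the bucket back.
- tray: Fixed open wooden catch tray under the dumping side, 220 by 152 mm outside, 50 mm high, 5 mm walls and floor. Origin in the middle of its underside.
- wheel0: Plain hardwood toy wheel, solid disc 44 mm in diameter, 24 mm thick, 25 to 36 g, lying flat. Origin in the centre of its underside. The five wheels lie in one row in the chute, with gaps of 1 to 15 mm, wheel0 nearest the drop edge, wheel4 last. 
- wheel1: Same kind of wheel, number 2 in the row counted from the drop edge; origin in the centre of its underside.
- wheel2: Same kind of wheel, number 3 in the row counted from the drop edge; origin in the centre of its underside.
- wheel3: Same kind of wheel, number 4 in the row counted from the drop edge; origin in the centre of its underside.
- wheel4: Same kind of wheel, number 5 in the row counted from the drop edge; origin in the centre of its underside.
- sanding_block: Yellow plastic sanding block, 160 x 45 x 44 mm, lying loose on the table; to be left alone. Origin near its middle, on the underside.
- file: File with green handle, about 240 mm long, 20 mm high, lying loose on the table; to be left alone. Origin near its middle, on the underside.
- brush: Hand brush lying loose on the table; to be left alone. Origin near its middle, on the underside.
Mind the look-alikes: they are no part of the job. Leave any pink look-alike of the wheel3 alone. What is shaped like the wheel1 but purple is not meant.

How it is judged (in metres and radians):
On the way, in this order (a step that is already met when the one before it is completed fails the run):
1. the bucket has tripped and the first two wheels lie in the tray (value of joint bucket above 1.5 rad and x of wheel0 in the frame of tray between -0.108 and 0.108 m and y of wheel0 in the frame of tray between -0.074 and 0.074 m and height (world z) of each of wheel0, wheel1 below 0.1 m and x of wheel1 in the frame of tray between -0.108 and 0.108 m and y of wheel1 in the frame of tray between -0.074 and 0.074 m), for 0.2 s.
2. the bucket is back upright (value of joint bucket below 0.06 rad), for 0.3 s.
At the end, for the whole second after the job is handed in: The bucket is upright (within 0.06 rad of its stop) and empty; every wheel is at rest, the first two (or more) inside the tray, the rest, at least the last, lying flat in the chute (value of joint bucket below 0.06 rad and x of wheel0 in the frame of tray between -0.108 and 0.108 m and y of wheel0 in the frame of tray between -0.074 and 0.074 m and height (world z) of each of wheel0, wheel1 below 0.1 m and x of wheel1 in the frame of tray between -0.108 and 0.108 m and y of wheel1 in the frame of tray between -0.074 and 0.074 m and ((x of wheel2 in the frame of tray between -0.108 and 0.108 m and y of wheel2 in the frame of tray between -0.074 and 0.074 m and height (world z) of wheel2 below 0.1 m) or (x of wheel2 in the frame of chute_edge between -0.012 and 0.012 m and y of wheel2 in the frame of chute_edge between 0 and 0.33 m and z of wheel2 in the frame of chute_edge between -0.004 and 0.012 m and angle between wheel2's own z axis and vertical below 0.2 rad)) and ((x of wheel3 in the frame of tray between -0.108 and 0.108 m and y of wheel3 in the frame of tray between -0.074 and 0.074 m and height (world z) of wheel3 below 0.1 m) or (x of wheel3 in the frame of chute_edge between -0.012 and 0.012 m and y of wheel3 in the frame of chute_edge between 0 and 0.33 m and z of wheel3 in the frame of chute_edge between -0.004 and 0.012 m and angle between wheel3's own z axis and vertical below 0.2 rad)) and x of wheel4 in the frame of chute_edge between -0.012 and 0.012 m and y of wheel4 in the frame of chute_edge between 0 and 0.33 m and z of wheel4 in the frame of chute_edge between -0.004 and 0.012 m and angle between wheel4's own z axis and vertical below 0.2 rad and linear speed of each of wheel0, wheel1, wheel2, wheel3, wheel4 below 0.02 m/s); the robot touches nothing.
It fails at once if the robot touches the bucket before the first wheel has been dumped into the tray (contact force between any of the fingers, the arm and bucket above 0.5 N and not (x of wheel0 in the frame of tray between -0.108 and 0.108 m and y of wheel0 in the frame of tray between -0.074 and 0.074 m and height (world z) of wheel0 below 0.1 m)).
It fails at once if a wheel is fed over the drop edge while the bucket is tipped (value of joint bucket above 1.2 rad and ((y of wheel0 in the frame of chute_edge between -0.08 and -0.004 m and x of wheel0 in the frame of chute_edge between -0.03 and 0.03 m and z of wheel0 in the frame of chute_edge between -0.06 and 0.02 m) or (y of wheel1 in the frame of chute_edge between -0.08 and -0.004 m and x of wheel1 in the frame of chute_edge between -0.03 and 0.03 m and z of wheel1 in the frame of chute_edge between -0.06 and 0.02 m) or (y of wheel2 in the frame of chute_edge between -0.08 and -0.004 m and x of wheel2 in the frame of chute_edge between -0.03 and 0.03 m and z of wheel2 in the frame of chute_edge between -0.06 and 0.02 m) or (y of wheel3 in the frame of chute_edge between -0.08 and -0.004 m and x of wheel3 in the frame of chute_edge between -0.03 and 0.03 m and z of wheel3 in the frame of chute_edge between -0.06 and 0.02 m) or (y of wheel4 in the frame of chute_edge between -0.08 and -0.004 m and x of wheel4 in the frame of chute_edge between -0.03 and 0.03 m and z of wheel4 in the frame of chute_edge between -0.06 and 0.02 m))).
It fails at once if the robot drives the bucket towards dumping (contact force between any of the fingers, the arm and bucket above 0.5 N and velocity of joint bucket above 0.8 rad/s and value of joint bucket between 0.2 and 1.6 rad).
It fails at once if a loose tool is moved by more than 30 mm (distance of any of sanding_block, file, brush from where it was at the start of the episode above 0.03 m).
It also fails if it takes over 67 s, if anything falls off the work surface, if the arm or the gripper's body presses on something with over 40 N, if the wrist force passes 120 N, or if a joint passes its speed limit or range.

### The arm

A 6-joint arm with a two-finger parallel gripper is mounted at the origin on the work surface. World frame = base frame: x ahead of the robot, y to its left, z up, the work surface at z = 0. Lengths are in mm, angles in rad, forces in N, time in s.
With the tool pointing down it reaches from about 350 to 975 mm from the base axis. Payload 4.9 kg.
Tool frame: the origin (TCP) lies midway between the tips of the shut fingers; the grasp point (between the pads) lies 19 mm behind it; z points along the fingers, y is the line along which they close (so a half turn about z gives the same grasp; the last joint's range is limited). The gripper opens to 85 mm and grips with 20 to 120 N. Pads are 22 mm wide; open, the fingers measure 114 mm over their backs; the gripper's body (76 mm by 85 mm) begins 54 mm behind the grasp point. The pads swing forward as they close: fully open they stand 13 mm farther back than shut.
Start: joints at [-1.271, 0.053, 1.613, -0, 1.476, -0.119], TCP at [254.158, -570.969, 231.304] pointing down, gripper open.
Joint ranges: [-3.01, 3.01], [-1.01, 2.22], [0.06, 2.58], [-1.02, 4.17], [0.09, 2.62], [-3.14, 3.14]. Speed limits (rad/s): [2.57, 2.57, 3.14, 3.14, 3.14, 3.14].

### API

Orientations are given as a unit quaternion [w, x, y, z].
In Python, from bench import ctrl gives the robot as it stands.
- The arm moves only by the shell command python3 -m pendant 'ROWS' [FORCE]. ROWS is JSON, a list of rows, each an object of numbers: "dx", "dy", "dz": the shift along the tool's x, y, z in cm; "rx", "ry", "rz": the turn, a rotation vector about the tool's x, y, z in rad; "jaw": the opening, from 0 (shut) to 1 (fully open). In form: [{"dx": .., "dy": .., "dz": .., "rx": .., "ry": .., "rz": .., "jaw": ..}, ...]. A call has 1 to 5 rows; each row shifts and turns the commanded pose from where the row before left it, along the tool's axes as they then stand; what a row does not reach is not made up. A row lasts 1/12 s, in which the tool goes at most 41.7 mm and 7.16 degrees, less where a joint would pass 70% of its speed; a pose out of reach is approached as far as the arm can. A call with a gripper value outside its range is refused whole. The fingers move at their own pace and stop on an object; FORCE is the grip in N (left out, the last holds). Time passes only in rows, so rows that do not move let the fingers close. It gives the time, the measured TCP pose, the force, the opening and the grip force at its end, in the units of the state.
- ctrl.sense(): the state, without advancing time (a new reading comes with each control period).
- ctrl.grab_frame(name): name is "side" or "top"; returns a dict with "pixels" (400x640x3 uint8, red, green, blue), "z_map" (400x640 float32, mm along the optical axis (not along the pixel's ray), 0 where there is no reading), "mtx" (3x3 intrinsics, pixels), "k1" (the pictures are not rectified: a ray, as slopes to the right and down, at radius r is drawn at 1 + k1 r^2 times it, then the intrinsics apply), "R" (3x3) and "t" (3): a world point X has camera coordinates R X + t. Camera axes: x right, y down, z forward; pixel columns grow to the right and rows downward; lengths in mm; the calibration is good to about 2 mm. A picture is of the moment at which its call begins.
- ctrl.close_job(): hands the job in; it is judged then, once.
Trained networks look in a picture, given as the dict that the camera call returned (one of the last four; its "shot" number tells which), for a name from the list of things; names that differ only in an ending like _2 or _b are one class to them, and where a whole thing is asked for, a point or a joint stands for the part that bears it (a point fixed in the world has none). Each returns a list of dicts, best first, with "conf" (0 to 1); they miss things now and then, are a little off and sometimes report something else, mostly with a low value. They report only what shows in the picture. A call takes as long as a camera call. They do not tell look-alikes from the thing itself.
- ctrl.look_for(picture, query): "rect" ([left, top, width, height] in pixels, round what is visible of it).
- ctrl.silhouettes(picture, query): "pixels" (400x640 bool, what is visible of it) and "rect" ([left, top, width, height] in pixels, round what is visible of it).
- ctrl.landmark_of(picture, query): "position" ([column, row] in pixels: a listed point, or the origin of a listed thing).
The state is a dict: "time_s": time; "qpos": joint angles; "qd": joint speeds; "effort": joint torques, N m; "tool_pos": TCP position; "ee_rot": TCP orientation; "force": force on the tool from outside, world axes, zero at the start; "torque": the same for the moment, N m; "finger_gap": finger opening in mm; "grip_force": force on a finger pad.
Only numpy, scipy, OpenCV 4.12 (cv2) and the standard library are available. Lean on these libraries where they do the work, as an engineer would, in place of code of your own. Each camera call takes 0.05 s, during which the arm holds its last target. There are 200 camera calls.

## Working session

There is one attempt and no reset: what is moved stays moved. The work goes in short steps, Python scripts to look and compute and a shell command to move; the robot and the scene stay as the last step left them, time stands still between calls to the robot, and variables do not carry over. Pictures are saved under pics/ and viewed, at most 10 in all, crops included, and the job is handed in when it is done.

```bash
mkdir -p pics; cat > h.py <<'E'
import numpy as np, cv2
from bench import ctrl
def world(f,px,z=None):
    """pixel -> world; by depth map, or by intersection with height z"""
    K=np.array(f["mtx"]);R=np.array(f["R"]);t=np.array(f["t"]).ravel()
    d=np.array([(px[0]-K[0,2])/K[0,0],(px[1]-K[1,2])/K[1,1]]);u=d.copy()
    for _ in range(20): u=d/(1+f["k1"]*(u@u))
    ray=np.array([u[0],u[1],1.]);o=-R.T@t
    if z is None:
        c,r=int(round(px[0])),int(round(px[1])); zz=f["z_map"][max(0,r-1):r+2,max(0,c-1):c+2]
        zz=zz[zz>0]; 
        return R.T@(ray*(np.median(zz) if len(zz) else np.nan)-t)
    w=R.T@ray
    return o+w*(z-o[2])/w[2]
def save(f,n): cv2.imwrite("pics/"+n,cv2.cvtColor(f["pixels"],cv2.COLOR_RGB2BGR))
E
python3 - <<'E'
from h import *
np.set_printoptions(precision=1,suppress=True)
Z=dict(chute_edge=240,chute_back=240,scale=0,reset_bar=165,bucket_floor=165,tray=0,wheel0=240,sanding_block=0,file=0,brush=0)
for n in("side","top"):
    f=ctrl.grab_frame(n); save(f,n+"0.png")
    for q,z in Z.items():
        for d in ctrl.landmark_of(f,q)[:6]:
            p=d["position"];print(n,q,round(d["conf"],2),np.array(p),"atz",world(f,p,z),"depth",world(f,p))
print({k:v for k,v in ctrl.sense().items() if k in("time_s","tool_pos","ee_rot","force","finger_gap")})
E
```

```text
side chute_edge 0.64 [309.1 156.4] atz [ 542.3 -115.1  240. ] depth [ 572.2 -216.6  161.4]
side chute_back 0.79 [263.8 216.5] atz [591.7 204.7 240. ] depth [593.  201.7 236.8]
side chute_back 0.41 [278.4 199.6] atz [573.7 122.7 240. ] depth [566.4 141.1 257.7]
side chute_back 0.25 [331.  153.1] atz [ 474.  -152.8  240. ] depth [ 497.5 -254.3  163.8]
side scale 0.58 [322.5 199.8] atz [ 507.9 -169.1    0. ] depth [ 506.6 -164.     4.7]
side reset_bar 0.67 [359.7 157.8] atz [ 387.5 -251.1  165. ] depth [ 387.1 -248.5  167. ]
side reset_bar 0.57 [294.8 170.1] atz [ 598.2 -120.2  165. ] depth [559.4  -5.5 260.5]
side bucket_floor 0.9 [311.5 165.5] atz [ 547.5 -161.2  165. ] depth [ 535.2 -118.3  199.5]
side tray 0.72 [303.3 195.3] atz [ 586.9 -175.5    0. ] depth [ 586.7 -174.9    0.6]
side tray 0.53 [280.5 201.6] atz [ 661.4 -118.3    0. ] depth [561.  139.  248.9]
side wheel0 0.72 [277.9 201.5] atz [572.4 131.4 240. ] depth [567.7 143.3 251.5]
side wheel0 0.71 [301.6 163.4] atz [556.2 -70.8 240. ] depth [553.8 -63.3 246. ]
side wheel0 0.7 [288.6 178.2] atz [574.8  15.5 240. ] depth [565
[... 1424 characters left out ...]
] depth [558.2 -74.9 265.6]
top wheel0 0.59 [315.6 147.1] atz [570.1 -37.6 240. ] depth [562.8 -37.6 265.6]
top wheel0 0.58 [292.9 200.3] atz [432.6  21.7 240. ] depth [471.9  32.2  17.4]
top wheel0 0.56 [269.1 145.3] atz [577.   81.7 240. ] depth [570.2  79.5 263.3]
top sanding_block 0.6 [396.8 257.1] atz [ 301.  -270.3    0. ] depth [ 298.3 -263.3   44.8]
top sanding_block 0.52 [399.5 216. ] atz [ 422.4 -283.7    0. ] depth [ 397.8 -255.   174.1]
top file 0.72 [154.8 191. ] atz [510.1 448.4   0. ] depth [507.8 444.7  11.4]
{'time_s': 1.1, 'tool_pos': array([ 254.2, -570.9,  231.3]), 'ee_rot': array([-0. ,  1. ,  0.2, -0. ]), 'force': array([0. , 1.3, 0.4]), 'finger_gap': 85.79281213951258}
```

View pics/side0.png

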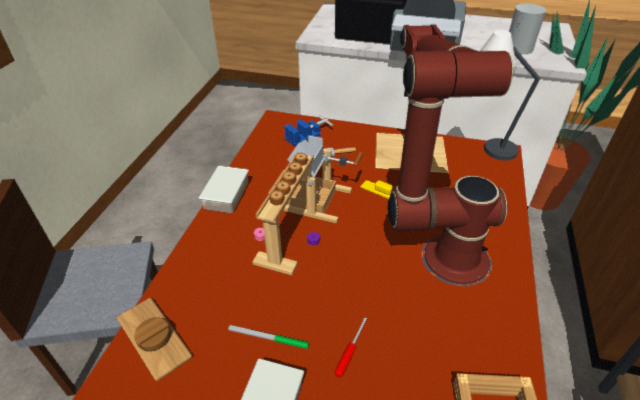

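View pics/top0.png

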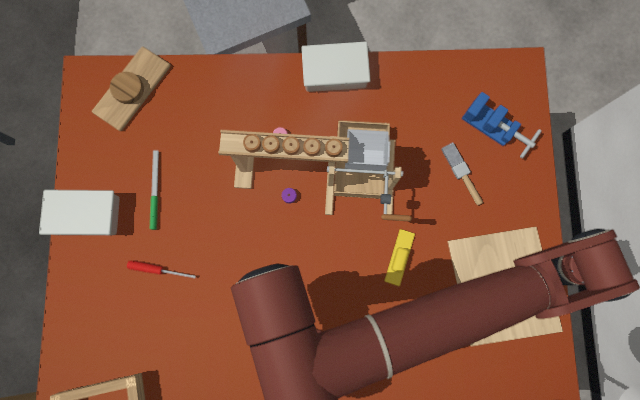

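The views show the chute with five wheels at columns 334, 312, 291, 270 and 252, row about 146, in the top view. The bucket is at (370,150), the reset bar at (397,217), and the pink and purple look-alikes are on the table. The chute runs along roughly world +y. Next I'll refine the wheel centres and work out the approach.

```bash
cat >> h.py <<'E'
from scipy.spatial.transform import Rotation as Rn
def tool(): 
    s=ctrl.sense();return np.array(s["tool_pos"]),Rn.from_quat(np.roll(s["ee_rot"],-1))
E=np.array([558.5,-120,240.]);B=np.array([589,208,240.])  # chute edge/back, to refine
def delta(goal):
    p,r=tool(); return (r.inv().apply(np.array(goal)-p))/10   # cm in tool axes
E
python3 - <<'E'
from h import *
np.set_printoptions(precision=2,suppress=True)
f=ctrl.grab_frame("top")
S=[]
for d in ctrl.silhouettes(f,"wheel0")[:8]:
    m=d["pixels"].astype(np.uint8);(c,rad)=cv2.minEnclosingCircle(cv2.findNonZero(m))
    S.append((c[0],c[1],rad,d["conf"]));print(np.array(S[-1]),world(f,c,264))
for px in [(220,133),(220,155),(349,135),(349,160)]: print(px,world(f,px,250),world(f,px))
p,r=tool();print("tool axes cols\n",r.as_matrix(),p)
for g in [(588,190,340)]: print(delta(g))
E
```

```text
[311.37 146.32   9.07   0.82] [565.48 -27.   264.  ]
[288.   195.     7.28   0.74] [441.86  32.6  264.  ]
[251.86 142.5    9.06   0.7 ] [578.   122.88 264.  ]
[333.01 147.86   9.36   0.66] [560.48 -81.31 264.  ]
[270.84 143.73   8.92   0.64] [573.99  75.04 264.  ]
[290.1  145.66   9.2    0.58] [568.12  26.52 264.  ]
[280.   131.     5.1    0.53] [606.91  51.8  264.  ]
(220, 133) [608.64 206.33 250.  ] [687.14 254.55   4.42]
(220, 155) [550.62 205.45 250.  ] [618.55 254.13   1.15]
(349, 135) [ 597.58 -123.27  250.  ] [ 613.28 -126.76  199.46]
(349, 160) [ 532.   -121.56  250.  ] [ 553.54 -127.21  166.49]
tool axes cols
 [[ 0.91  0.41 -0.  ]
 [ 0.41 -0.91  0.  ]
 [-0.   -0.   -1.  ]] [ 254.15 -570.97  231.3 ]
[ 61.45 -55.94 -10.87]
```

```bash
python3 - <<'E'
import cv2
i=cv2.imread("pics/top0.png")[110:240,210:450]; cv2.imwrite("pics/crop1.png",cv2.resize(i,None,fx=3.3,fy=3.3,interpolation=cv2.INTER_CUBIC))
E
```

```text
(no output)
```

View pics/crop1.png

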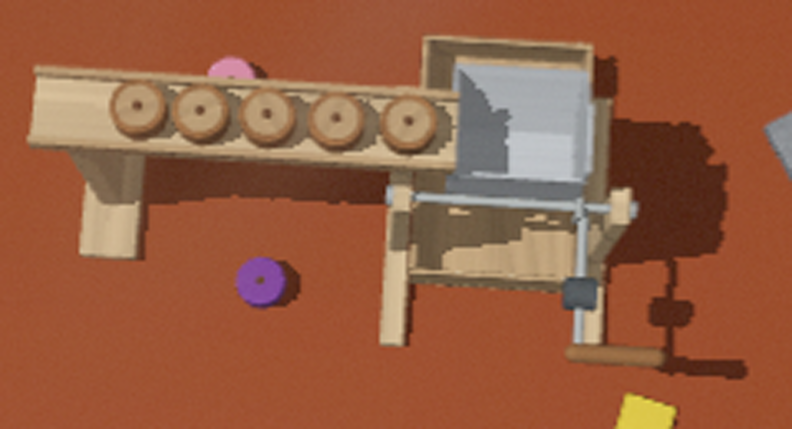

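Wheels 0 to 4 fit a line, with positions along the chute of about 40, 95, 148, 197 and 245 mm from the edge. The gaps come out as 10.5, 10, 5 and 4 mm, which matches the given range. I'll move behind wheel4 with the fingers shut.

```bash
python3 -m pendant '[{"dz":-3.7,"jaw":0},{"dz":-3.7,"jaw":0},{"dz":-3.7,"jaw":0}]' >/dev/null
for i in 1 2 3 4; do python3 -m pendant '[{"dx":2.75,"dy":-2.47,"jaw":0},{"dx":2.75,"dy":-2.47,"jaw":0},{"dx":2.75,"dy":-2.47,"jaw":0},{"dx":2.75,"dy":-2.47,"jaw":0},{"dx":2.75,"dy":-2.47,"jaw":0}]'>/dev/null; done
python3 -m pendant '[{"dx":2.75,"dy":-2.47,"jaw":0},{"dx":2.75,"dy":-2.47,"jaw":0}]' >/dev/null
python3 -m pendant '[{"rz":0.102},{"rz":0.102},{"rz":0.102},{"rz":0.102},{"rz":0.102}]'
python3 - <<'E'
from h import *
np.set_printoptions(precision=3,suppress=True)
p,r=tool();print(p,r.as_matrix(),delta((582.2,173,252)),ctrl.sense()["qpos"])
E
```

```text
[ 254.148 -570.965  231.3  ] [[ 0.914  0.407 -0.   ]
 [ 0.407 -0.914  0.   ]
 [-0.    -0.    -1.   ]] [ 60.224 -54.627  -2.07 ] [-1.271  0.053  1.613 -0.     1.476 -0.119]schema error: expected keys dx, dy, dz, rx, ry, rz, jaw
schema error: expected keys dx, dy, dz, rx, ry, rz, jaw
schema error: expected keys dx, dy, dz, rx, ry, rz, jaw
schema error: expected keys dx, dy, dz, rx, ry, rz, jaw
schema error: expected keys dx, dy, dz, rx, ry, rz, jaw
schema error: expected keys dx, dy, dz, rx, ry, rz, jaw
schema error: expected keys dx, dy, dz, rx, ry, rz, jaw
```

```bash
python3 -m pendant '[{"dx":0,"dy":0,"dz":-3.7,"rx":0,"ry":0,"rz":0,"jaw":0},{"dx":0,"dy":0,"dz":-3.7,"rx":0,"ry":0,"rz":0,"jaw":0},{"dx":0,"dy":0,"dz":-3.7,"rx":0,"ry":0,"rz":0,"jaw":0}]'
for i in 1 2 3 4; do python3 -m pendant '[{"dx":2.75,"dy":-2.47,"dz":0,"rx":0,"ry":0,"rz":0,"jaw":0},{"dx":2.75,"dy":-2.47,"dz":0,"rx":0,"ry":0,"rz":0,"jaw":0},{"dx":2.75,"dy":-2.47,"dz":0,"rx":0,"ry":0,"rz":0,"jaw":0},{"dx":2.75,"dy":-2.47,"dz":0,"rx":0,"ry":0,"rz":0,"jaw":0},{"dx":2.75,"dy":-2.47,"dz":0,"rx":0,"ry":0,"rz":0,"jaw":0}]'>/dev/null; done
python3 -m pendant '[{"dx":2.75,"dy":-2.47,"dz":0,"rx":0,"ry":0,"rz":0,"jaw":0},{"dx":2.75,"dy":-2.47,"dz":0,"rx":0,"ry":0,"rz":0,"jaw":0}]' >/dev/null
python3 -m pendant '[{"dx":0,"dy":0,"dz":0,"rx":0,"ry":0,"rz":0.102,"jaw":0},{"dx":0,"dy":0,"dz":0,"rx":0,"ry":0,"rz":0.102,"jaw":0},{"dx":0,"dy":0,"dz":0,"rx":0,"ry":0,"rz":0.102,"jaw":0},{"dx":0,"dy":0,"dz":0,"rx":0,"ry":0,"rz":0.102,"jaw":0},{"dx":0,"dy":0,"dz":0,"rx":0,"ry":0,"rz":0.102,"jaw":0}]'
python3 - <<'E'
from h import *
np.set_printoptions(precision=3,suppress=True)
p,r=tool();print(p,r.as_matrix(),delta((582.2,173,252)),ctrl.sense()["qpos"])
E
```

```text
time_s: 1.45
tool_pos: [254.0, -570.4, 342.6]
ee_rot: [-0.001, 0.978, 0.208, -0.0]
force: [0.7, -1.4, 0.5]
finger_gap: 51.5
grip_force: 0.0
time_s: 3.7
tool_pos: [585.9, 171.7, 342.2]
ee_rot: [0.0, 0.999, -0.048, -0.0]
force: [-0.2, 0.1, 0.6]
finger_gap: 0.2
grip_force: 0.0
[585.903 171.718 342.193] [[ 0.995 -0.096 -0.   ]
 [-0.096 -0.995 -0.   ]
 [-0.     0.    -1.   ]] [-0.379 -0.093  9.019] [ 0.163 -0.023  1.507  0.     1.658  1.83 ]
```

```bash
python3 -m pendant '[{"dx":-0.4,"dy":-0.3,"dz":2.2,"rx":0,"ry":0,"rz":0,"jaw":0},{"dx":0,"dy":0,"dz":2.6,"rx":0,"ry":0,"rz":0,"jaw":0},{"dx":0,"dy":0,"dz":2.4,"rx":0,"ry":0,"rz":0,"jaw":0},{"dx":0,"dy":0,"dz":1.2,"rx":0,"ry":0,"rz":0,"jaw":0},{"dx":0,"dy":0,"dz":0.6,"rx":0,"ry":0,"rz":0,"jaw":0}]'
python3 - <<'E'
from h import *
f=ctrl.grab_frame("side")
cv2.imwrite("pics/s1.png",cv2.resize(cv2.cvtColor(f["pixels"],4)[110:290,210:400],None,fx=3.2,fy=3.2,interpolation=2))
print(tool()[0])
E
```

```text
time_s: 4.12
tool_pos: [581.0, 174.7, 249.4]
ee_rot: [0.0, 0.999, -0.046, -0.002]
force: [0.2, 0.2, 0.1]
finger_gap: -0.1
grip_force: 0.0
[581.18250521 174.64911116 249.60765066]
```

View pics/s1.png

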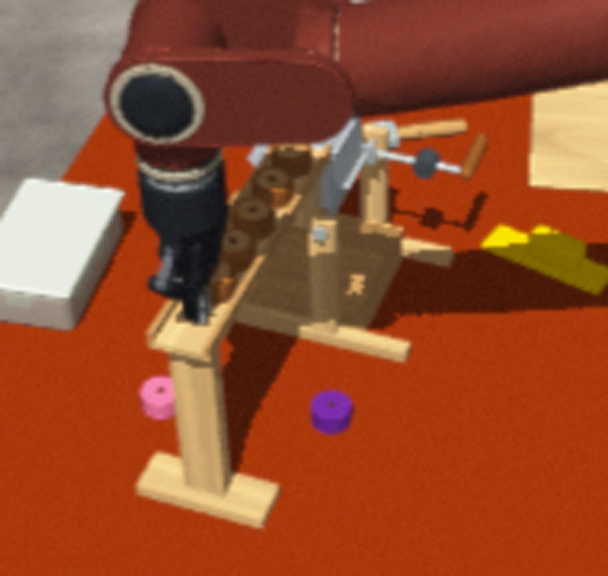

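The side view shows the shut fingers inside the channel, behind wheel4 (crop at about (195,310)). I'll feed slowly towards the edge.

```bash
cat > w.py <<'E'
from h import *
import sys
np.set_printoptions(precision=0,suppress=True)
E=np.array([557,-121]);ey=np.array([.0854,.9963]);ex=np.array([.9963,-.0854])
f=ctrl.grab_frame("top")
for d in ctrl.silhouettes(f,"wheel0")[:8]:
    c,rad=cv2.minEnclosingCircle(cv2.findNonZero(d["pixels"].astype(np.uint8)))
    p=world(f,c); p2=(world(f,c,264)[:2]-E); print("conf %.2f r %.1f s=%.0f x=%.0f zmeas=%.0f"%(d["conf"],rad,p2@ey,p2@ex,p[2]))
p=tool()[0];print("finger s",(p[:2]-E)@ey,"x",(p[:2]-E)@ex,p[2],ctrl.sense()["force"],ctrl.sense()["time_s"])
if len(sys.argv)>1: cv2.imwrite("pics/"+sys.argv[1],cv2.resize(cv2.cvtColor(f["pixels"],4)[100:250,210:450],None,fx=3.3,fy=3.3,interpolation=2))
E
for i in 1 2 3; do python3 -m pendant '[{"dx":0,"dy":0.5,"dz":0,"rx":0,"ry":0,"rz":0,"jaw":0},{"dx":0,"dy":0.5,"dz":0,"rx":0,"ry":0,"rz":0,"jaw":0},{"dx":0,"dy":0.5,"dz":0,"rx":0,"ry":0,"rz":0,"jaw":0},{"dx":0,"dy":0.5,"dz":0,"rx":0,"ry":0,"rz":0,"jaw":0},{"dx":0,"dy":0.5,"dz":0,"rx":0,"ry":0,"rz":0,"jaw":0}]'>/dev/null;done
python3 w.py t1.png
```

```text
conf 0.83 r 9.3 s=144 x=-2 zmeas=266
conf 0.81 r 9.0 s=101 x=-1 zmeas=265
conf 0.71 r 8.6 s=140 x=-128 zmeas=25
conf 0.67 r 9.7 s=14 x=3 zmeas=262
conf 0.66 r 9.2 s=57 x=0 zmeas=265
conf 0.53 r 4.5 s=173 x=-7 zmeas=264
finger s 221.6831162819006 x 0.02042436060407482 253.86793291044685 [-0.  2.  5.] 5.5167
```

View pics/t1.png

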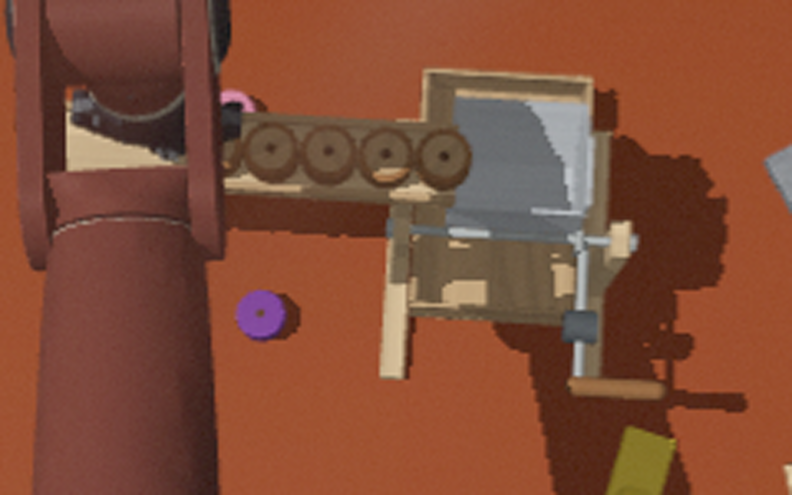

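The row is now closed up: wheel0 is at (443,157) in the crop, just past the edge but still level. The arm hides wheel4. The TCP has risen 4 mm, so I'll check that first.

```bash
python3 -m pendant '[{"dx":0,"dy":0,"dz":0,"rx":0,"ry":0,"rz":0,"jaw":0},{"dx":0,"dy":0,"dz":0,"rx":0,"ry":0,"rz":0,"jaw":0}]'
python3 -m pendant '[{"dx":0,"dy":0,"dz":0.4,"rx":0,"ry":0,"rz":0,"jaw":0},{"dx":0,"dy":0,"dz":0,"rx":0,"ry":0,"rz":0,"jaw":0}]'
python3 - <<'E'
from h import *
f=ctrl.grab_frame("side")
cv2.imwrite("pics/s2.png",cv2.resize(cv2.cvtColor(f["pixels"],4)[140:230,250:340],None,fx=6,fy=6,interpolation=2))
E
```

```text
time_s: 5.68
tool_pos: [575.8, 100.1, 253.3]
ee_rot: [-0.0, 0.999, -0.046, 0.001]
force: [-0.2, 2.6, 4.2]
finger_gap: -0.1
grip_force: 2.3
time_s: 5.85
tool_pos: [574.8, 99.9, 247.0]
ee_rot: [0.0, 0.999, -0.046, -0.001]
force: [0.0, 1.1, 0.6]
finger_gap: 0.1
grip_force: 0.9
```

View pics/s2.png

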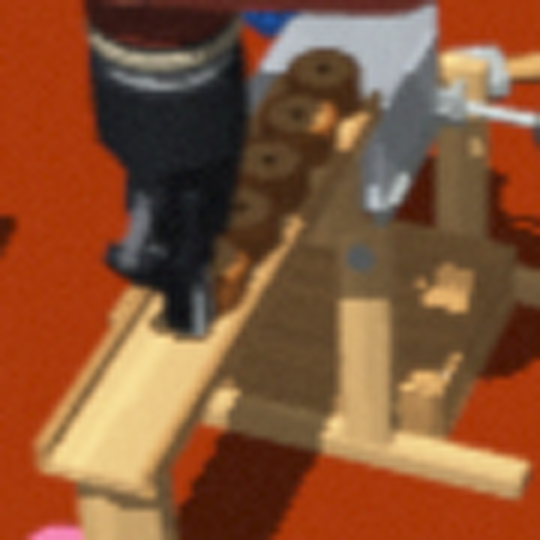

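The fingers sit flat behind wheel4, the row is closed, and all wheels lie flat. I'll go on in small steps until wheel0 drops.

```bash
python3 -m pendant '[{"dx":0,"dy":0.4,"dz":0,"rx":0,"ry":0,"rz":0,"jaw":0},{"dx":0,"dy":0.4,"dz":0,"rx":0,"ry":0,"rz":0,"jaw":0},{"dx":0,"dy":0.4,"dz":0,"rx":0,"ry":0,"rz":0,"jaw":0},{"dx":0,"dy":0.3,"dz":0,"rx":0,"ry":0,"rz":0,"jaw":0},{"dx":0,"dy":0.3,"dz":0,"rx":0,"ry":0,"rz":0,"jaw":0}]'>/dev/null
python3 -m pendant '[{"dx":0,"dy":0,"dz":0,"rx":0,"ry":0,"rz":0,"jaw":0},{"dx":0,"dy":0,"dz":0,"rx":0,"ry":0,"rz":0,"jaw":0},{"dx":0,"dy":0,"dz":0,"rx":0,"ry":0,"rz":0,"jaw":0}]'
python3 w.py
```

```text
time_s: 6.57
tool_pos: [573.7, 82.0, 248.4]
ee_rot: [0.0, 0.999, -0.046, 0.0]
force: [-0.4, -0.2, -0.6]
finger_gap: -0.0
grip_force: 0.0
conf 0.80 r 9.7 s=123 x=-2 zmeas=265
conf 0.73 r 8.8 s=35 x=-1 zmeas=265
conf 0.69 r 9.3 s=79 x=-0 zmeas=264
conf 0.53 r 4.5 s=153 x=-8 zmeas=262
conf 0.47 r 7.5 s=-36 x=-14 zmeas=187
conf 0.44 r 7.3 s=142 x=-128 zmeas=25
finger s 203.88438094832358 x -0.6874140093146792 248.39122409521286 [-1.  1. -1.] 6.6667
```

Wheel0 is in the bucket. Next, wheel1 needs about 37 mm.

```bash
for i in 1 2; do python3 -m pendant '[{"dx":0,"dy":0.4,"dz":0,"rx":0,"ry":0,"rz":0,"jaw":0},{"dx":0,"dy":0.4,"dz":0,"rx":0,"ry":0,"rz":0,"jaw":0},{"dx":0,"dy":0.4,"dz":0,"rx":0,"ry":0,"rz":0,"jaw":0},{"dx":0,"dy":0.4,"dz":0,"rx":0,"ry":0,"rz":0,"jaw":0},{"dx":0,"dy":0.2,"dz":0,"rx":0,"ry":0,"rz":0,"jaw":0}]';done
python3 -m pendant '[{"dx":0,"dy":0,"dz":0,"rx":0,"ry":0,"rz":0,"jaw":0},{"dx":0,"dy":0,"dz":0,"rx":0,"ry":0,"rz":0,"jaw":0},{"dx":0,"dy":0,"dz":0,"rx":0,"ry":0,"rz":0,"jaw":0}]'>/dev/null
python3 w.py
```

```text
time_s: 7.08
tool_pos: [572.0, 63.7, 248.3]
ee_rot: [0.0, 0.999, -0.046, 0.0]
force: [-0.4, 1.8, 1.1]
finger_gap: 0.1
grip_force: 0.5
time_s: 7.5
tool_pos: [570.4, 45.8, 248.4]
ee_rot: [0.0, 0.999, -0.046, 0.0]
force: [0.1, 1.4, 0.7]
finger_gap: 0.0
grip_force: 0.5
conf 0.64 r 9.0 s=1 x=0 zmeas=265
conf 0.64 r 8.9 s=89 x=-2 zmeas=263
conf 0.63 r 9.1 s=44 x=-1 zmeas=266
conf 0.46 r 8.9 s=-40 x=-20 zmeas=189
conf 0.44 r 2.5 s=116 x=-9 zmeas=264
finger s 167.95717044044565 x -0.9460973818509739 248.21190271360516 [ 0. -0.  0.] 7.85
```

Wheel1 is at the balance point, so I'll nudge it a few mm.

```bash
python3 -m pendant '[{"dx":0,"dy":0.3,"dz":0,"rx":0,"ry":0,"rz":0,"jaw":0},{"dx":0,"dy":0.3,"dz":0,"rx":0,"ry":0,"rz":0,"jaw":0},{"dx":0,"dy":0,"dz":0,"rx":0,"ry":0,"rz":0,"jaw":0},{"dx":0,"dy":0,"dz":0,"rx":0,"ry":0,"rz":0,"jaw":0},{"dx":0,"dy":0,"dz":0,"rx":0,"ry":0,"rz":0,"jaw":0}]'
python3 -m pendant '[{"dx":0,"dy":0,"dz":0,"rx":0,"ry":0,"rz":0,"jaw":0},{"dx":0,"dy":0,"dz":0,"rx":0,"ry":0,"rz":0,"jaw":0},{"dx":0,"dy":0,"dz":0,"rx":0,"ry":0,"rz":0,"jaw":0},{"dx":0,"dy":0,"dz":0,"rx":0,"ry":0,"rz":0,"jaw":0},{"dx":0,"dy":0,"dz":0,"rx":0,"ry":0,"rz":0,"jaw":0}]'>/dev/null
python3 w.py
```

```text
time_s: 8.27
tool_pos: [569.9, 40.3, 248.3]
ee_rot: [0.0, 0.999, -0.046, 0.0]
force: [-0.3, 0.9, 0.7]
finger_gap: 0.1
grip_force: 0.0
conf 0.66 r 8.2 s=-41 x=-17 zmeas=189
conf 0.62 r 8.9 s=83 x=-1 zmeas=263
conf 0.61 r 9.3 s=38 x=-0 zmeas=265
conf 0.56 r 4.5 s=110 x=-8 zmeas=265
conf 0.47 r 8.2 s=-8 x=-10 zmeas=230
finger s 161.9435988749243 x -0.9363782139664938 248.31624214915306 [-1.  1. -0.] 8.7833
```

```bash
for i in 1 2; do python3 -m pendant '[{"dx":0,"dy":0,"dz":0,"rx":0,"ry":0,"rz":0,"jaw":0},{"dx":0,"dy":0,"dz":0,"rx":0,"ry":0,"rz":0,"jaw":0},{"dx":0,"dy":0,"dz":0,"rx":0,"ry":0,"rz":0,"jaw":0},{"dx":0,"dy":0,"dz":0,"rx":0,"ry":0,"rz":0,"jaw":0},{"dx":0,"dy":0,"dz":0,"rx":0,"ry":0,"rz":0,"jaw":0}]'>/dev/null;done
python3 w.py t2.png
```

```text
conf 0.75 r 8.7 s=39 x=-1 zmeas=263
conf 0.71 r 9.8 s=83 x=-2 zmeas=265
conf 0.62 r 8.3 s=-7 x=-12 zmeas=231
conf 0.57 r 104.0 s=79 x=-71 zmeas=-1
conf 0.52 r 8.6 s=-41 x=-19 zmeas=188
conf 0.42 r 8.6 s=126 x=-6 zmeas=573
finger s 161.89498861144503 x -0.9490501075598647 248.2922255559265 [-1.  0. -0.] 9.7167
```

View pics/t2.png

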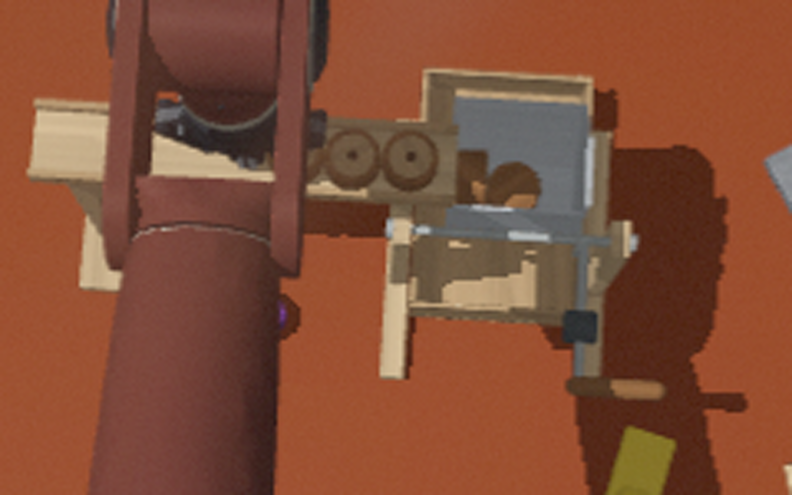

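Wheel0 lies flat in the bucket at (515,185) in the crop. Wheel1 stands on edge against the chute-side wall at (472,178). The bucket has not tripped. I'll advance in small steps and watch the bucket.

```bash
cat >> w.py <<'E'
zm=f["z_map"]; b=[world(f,(c,r))[2] for c in range(385,412,3) for r in (216,217)]
print("bar depth heights",np.array(b), "upright" if np.median(b)>140 else "TIPPING")
E
for i in 1 2; do python3 -m pendant '[{"dx":0,"dy":0.4,"dz":0,"rx":0,"ry":0,"rz":0,"jaw":0},{"dx":0,"dy":0.4,"dz":0,"rx":0,"ry":0,"rz":0,"jaw":0},{"dx":0,"dy":0.2,"dz":0,"rx":0,"ry":0,"rz":0,"jaw":0},{"dx":0,"dy":0,"dz":0,"rx":0,"ry":0,"rz":0,"jaw":0},{"dx":0,"dy":0,"dz":0,"rx":0,"ry":0,"rz":0,"jaw":0}]'>/dev/null;python3 w.py;done
```

```text
conf 0.75 r 9.7 s=72 x=-0 zmeas=266
conf 0.70 r 9.6 s=29 x=-2 zmeas=263
conf 0.67 r 8.4 s=-8 x=-8 zmeas=230
conf 0.50 r 1.6 s=98 x=-8 zmeas=262
conf 0.45 r 8.1 s=-41 x=-18 zmeas=187
finger s 151.78282845975767 x -0.9874380535821388 248.30284235177464 [-1.  1.  0.] 10.2333
bar depth heights [175. 173. 175. 174. 174. 171. 172. 173. 177. 176. 172. 172. 172. 174.
 173. 173. 170. 171.] upright
conf 0.81 r 9.3 s=62 x=-2 zmeas=265
conf 0.72 r 8.3 s=-9 x=-11 zmeas=229
conf 0.63 r 9.0 s=18 x=-2 zmeas=263
conf 0.57 r 8.4 s=-41 x=-19 zmeas=191
finger s 141.83530941732 x -1.0607398235444592 248.30555121933975 [-0.  1.  1.] 10.75
bar depth heights [173. 171. 175. 175. 174. 175. 174. 174. 171. 171. 176. 175. 173. 173.
 172. 172. 169. 173.] upright
```

```bash
python3 -m pendant '[{"dx":0,"dy":0.3,"dz":0,"rx":0,"ry":0,"rz":0,"jaw":0},{"dx":0,"dy":0.3,"dz":0,"rx":0,"ry":0,"rz":0,"jaw":0},{"dx":0,"dy":0,"dz":0,"rx":0,"ry":0,"rz":0,"jaw":0},{"dx":0,"dy":0,"dz":0,"rx":0,"ry":0,"rz":0,"jaw":0},{"dx":0,"dy":0,"dz":0,"rx":0,"ry":0,"rz":0,"jaw":0}]'>/dev/null
python3 -m pendant '[{"dx":0,"dy":0,"dz":0,"rx":0,"ry":0,"rz":0,"jaw":0},{"dx":0,"dy":0,"dz":0,"rx":0,"ry":0,"rz":0,"jaw":0},{"dx":0,"dy":0,"dz":0,"rx":0,"ry":0,"rz":0,"jaw":0}]'>/dev/null
python3 w.py
```

```text
conf 0.72 r 9.1 s=57 x=-2 zmeas=265
conf 0.70 r 9.0 s=12 x=0 zmeas=263
conf 0.55 r 8.1 s=-41 x=-18 zmeas=189
conf 0.48 r 8.5 s=-11 x=-11 zmeas=231
conf 0.44 r 3.8 s=83 x=-7 zmeas=263
finger s 135.95814521732703 x -1.0930327320289575 248.313281273034 [ 1.  0. -1.] 11.5167
bar depth heights [172. 171. 171. 172. 173. 173. 173. 175. 172. 173. 175. 174. 172. 172.
 172. 172. 169. 172.] upright
```

```bash
python3 -m pendant '[{"dx":0,"dy":0.4,"dz":0,"rx":0,"ry":0,"rz":0,"jaw":0},{"dx":0,"dy":0.3,"dz":0,"rx":0,"ry":0,"rz":0,"jaw":0},{"dx":0,"dy":0.2,"dz":0,"rx":0,"ry":0,"rz":0,"jaw":0},{"dx":0,"dy":0,"dz":0,"rx":0,"ry":0,"rz":0,"jaw":0},{"dx":0,"dy":0,"dz":0,"rx":0,"ry":0,"rz":0,"jaw":0}]'>/dev/null
python3 w.py
python3 -m pendant '[{"dx":0,"dy":0.3,"dz":0,"rx":0,"ry":0,"rz":0,"jaw":0},{"dx":0,"dy":0.2,"dz":0,"rx":0,"ry":0,"rz":0,"jaw":0},{"dx":0,"dy":0,"dz":0,"rx":0,"ry":0,"rz":0,"jaw":0},{"dx":0,"dy":0,"dz":0,"rx":0,"ry":0,"rz":0,"jaw":0},{"dx":0,"dy":0,"dz":0,"rx":0,"ry":0,"rz":0,"jaw":0}]'>/dev/null
python3 w.py
```

```text
conf 0.79 r 9.2 s=47 x=-3 zmeas=265
conf 0.70 r 8.1 s=-42 x=-18 zmeas=190
conf 0.51 r 8.3 s=-10 x=-13 zmeas=265
conf 0.48 r 9.1 s=4 x=-0 zmeas=264
conf 0.43 r 8.5 s=90 x=-6 zmeas=573
finger s 126.78643557179817 x -1.1509478913647477 248.29106956500056 [ 0. -0.  0.] 12.0333
bar depth heights [174. 171. 173. 172. 173. 172. 173. 172. 171. 170. 173. 173. 171. 176.
 173. 174. 170. 174.] upright
conf 0.64 r 8.9 s=43 x=-4 zmeas=264
conf 0.52 r 9.2 s=-6 x=-0 zmeas=264
conf 0.46 r 8.3 s=-41 x=-18 zmeas=190
conf 0.33 r 53.8 s=-77 x=-62 zmeas=5
finger s 121.87956750876711 x -1.1753225772893234 248.27649099149633 [-0. -0. -1.] 12.55
bar depth heights [175. 173. 175. 174. 174. 172. 174. 173. 174. 173. 173. 173. 173. 175.
 172. 173. 173. 173.] upright
```

```bash
python3 -m pendant '[{"dx":0,"dy":0.2,"dz":0,"rx":0,"ry":0,"rz":0,"jaw":0},{"dx":0,"dy":0.2,"dz":0,"rx":0,"ry":0,"rz":0,"jaw":0},{"dx":0,"dy":0,"dz":0,"rx":0,"ry":0,"rz":0,"jaw":0},{"dx":0,"dy":0,"dz":0,"rx":0,"ry":0,"rz":0,"jaw":0},{"dx":0,"dy":0,"dz":0,"rx":0,"ry":0,"rz":0,"jaw":0}]'>/dev/null
python3 -m pendant '[{"dx":0,"dy":0,"dz":0,"rx":0,"ry":0,"rz":0,"jaw":0},{"dx":0,"dy":0,"dz":0,"rx":0,"ry":0,"rz":0,"jaw":0},{"dx":0,"dy":0,"dz":0,"rx":0,"ry":0,"rz":0,"jaw":0},{"dx":0,"dy":0,"dz":0,"rx":0,"ry":0,"rz":0,"jaw":0},{"dx":0,"dy":0,"dz":0,"rx":0,"ry":0,"rz":0,"jaw":0}]'>/dev/null
python3 w.py t3.png
```

```text
conf 0.73 r 8.8 s=39 x=-1 zmeas=265
conf 0.59 r 8.7 s=-41 x=-19 zmeas=191
conf 0.58 r 9.4 s=-8 x=-2 zmeas=265
conf 0.47 r 8.7 s=81 x=-6 zmeas=573
finger s 117.9477936586844 x -1.1972817704959215 248.31360446224545 [-1. -0. -0.] 13.4833
bar depth heights [172. 172. 173. 173. 174. 174. 175. 173. 175. 175. 171. 173. 173. 173.
 173. 174. 173. 173.] upright
```

View pics/t3.png

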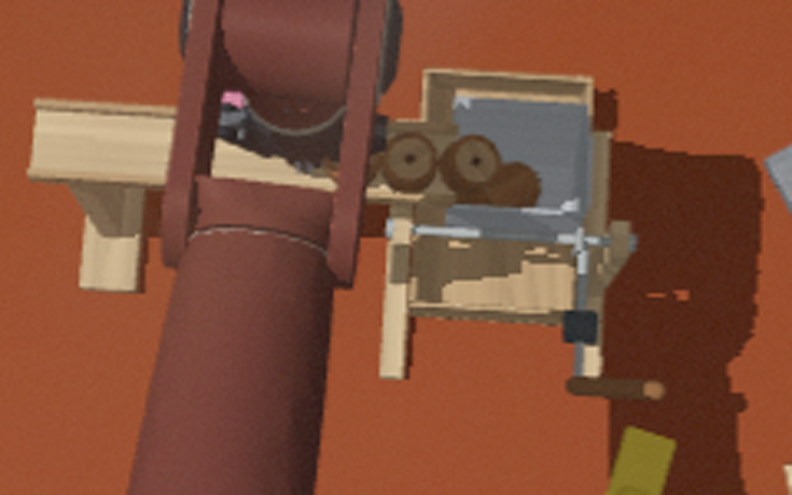

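Wheel2 at (475,160) in the crop bridges the edge and the standing wheel1. I'll push it the rest of the way in.

```bash
python3 -m pendant '[{"dx":0,"dy":0.3,"dz":0,"rx":0,"ry":0,"rz":0,"jaw":0},{"dx":0,"dy":0.3,"dz":0,"rx":0,"ry":0,"rz":0,"jaw":0},{"dx":0,"dy":0.2,"dz":0,"rx":0,"ry":0,"rz":0,"jaw":0},{"dx":0,"dy":0,"dz":0,"rx":0,"ry":0,"rz":0,"jaw":0},{"dx":0,"dy":0,"dz":0,"rx":0,"ry":0,"rz":0,"jaw":0}]'
python3 -m pendant '[{"dx":0,"dy":0,"dz":0,"rx":0,"ry":0,"rz":0,"jaw":0},{"dx":0,"dy":0,"dz":0,"rx":0,"ry":0,"rz":0,"jaw":0},{"dx":0,"dy":0,"dz":0,"rx":0,"ry":0,"rz":0,"jaw":0}]'>/dev/null
python3 w.py
```

```text
time_s: 13.9
tool_pos: [565.1, -11.7, 248.3]
ee_rot: [0.0, 0.999, -0.046, -0.0]
force: [-0.3, 0.2, 0.1]
finger_gap: -0.1
grip_force: 0.0
conf 0.80 r 10.1 s=-19 x=2 zmeas=255
conf 0.73 r 9.1 s=30 x=-4 zmeas=263
conf 0.66 r 7.7 s=-42 x=-17 zmeas=186
conf 0.54 r 8.1 s=72 x=-9 zmeas=574
conf 0.21 r 105.1 s=79 x=-70 zmeas=569
finger s 109.94394323941461 x -1.2478298585540664 248.30023018580562 [ 0. -0. -0.] 14.25
bar depth heights [189. 187. 190. 187. 189. 187. 191. 190. 189. 190. 190. 189. 189. 188.
 189. 188. 190. 188.] upright
```

The bar is rising, so the bucket is tripping. I'll stop feeding and wait.

```bash
python3 -m pendant '[{"dx":0,"dy":0,"dz":0,"rx":0,"ry":0,"rz":0,"jaw":0},{"dx":0,"dy":0,"dz":0,"rx":0,"ry":0,"rz":0,"jaw":0}]'>/dev/null
python3 w.py
```

```text
conf 0.83 r 9.1 s=31 x=-2 zmeas=264
conf 0.51 r 8.3 s=-33 x=8 zmeas=221
finger s 109.9177055826965 x -1.2284066340833526 248.2995686209101 [ 0. -1. -0.] 14.5167
bar depth heights [12. 11. 15. 12.  3.  2.  1.  0. -2.  0.  1.  1.  1.  2.  2.  0.  2.  3.] TIPPING
```

```bash
python3 -m pendant '[{"dx":0,"dy":-0.5,"dz":0,"rx":0,"ry":0,"rz":0,"jaw":0},{"dx":0,"dy":-0.5,"dz":0,"rx":0,"ry":0,"rz":0,"jaw":0},{"dx":0,"dy":0,"dz":-2,"rx":0,"ry":0,"rz":0,"jaw":0},{"dx":0,"dy":0,"dz":-3,"rx":0,"ry":0,"rz":0,"jaw":0},{"dx":0,"dy":0,"dz":-3,"rx":0,"ry":0,"rz":0,"jaw":0}]'>/dev/null
python3 -m pendant '[{"dx":0,"dy":0,"dz":-3,"rx":0,"ry":0,"rz":0,"jaw":0},{"dx":0,"dy":-3,"dz":0,"rx":0,"ry":0,"rz":0,"jaw":0},{"dx":0,"dy":-3,"dz":0,"rx":0,"ry":0,"rz":0,"jaw":0},{"dx":0,"dy":-3,"dz":0,"rx":0,"ry":0,"rz":0,"jaw":0},{"dx":0,"dy":-3,"dz":0,"rx":0,"ry":0,"rz":0,"jaw":0}]'>/dev/null
for i in 1 2; do python3 -m pendant '[{"dx":0,"dy":0,"dz":0,"rx":0,"ry":0,"rz":0,"jaw":0},{"dx":0,"dy":0,"dz":0,"rx":0,"ry":0,"rz":0,"jaw":0},{"dx":0,"dy":0,"dz":0,"rx":0,"ry":0,"rz":0,"jaw":0},{"dx":0,"dy":0,"dz":0,"rx":0,"ry":0,"rz":0,"jaw":0},{"dx":0,"dy":0,"dz":0,"rx":0,"ry":0,"rz":0,"jaw":0}]'>/dev/null;done
python3 w.py t4.png
python3 - <<'E'
from h import *
np.set_printoptions(precision=0,suppress=True)
for n in("top","side"):
    f=ctrl.grab_frame(n)
    for d in ctrl.landmark_of(f,"reset_bar")[:3]: print(n,d["conf"],np.array(d["position"]),world(f,d["position"],283),world(f,d["position"]))
E
```

```text
conf 0.75 r 9.5 s=30 x=-2 zmeas=266
conf 0.74 r 9.9 s=75 x=-1 zmeas=265
conf 0.68 r 28.2 s=-138 x=-261 zmeas=44
conf 0.59 r 7.7 s=142 x=-128 zmeas=28
conf 0.44 r 6.8 s=-37 x=22 zmeas=47
finger s 239.84463534287593 x -0.4907661675808832 358.2946101795641 [ 1. -0.  0.] 16.2833
bar depth heights [17. 10. 16. 13.  2.  2.  1.  0. -0. -1.  0. -0. -0. -0. -1. -1. -1. -1.] TIPPING
top 0.63 [409. 153.] [ 538. -267.  283.] [ 536. -265.  291.]
side 0.59 [322. 124.] [ 532. -258.  283.] [ 531. -250.  288.]
```

View pics/t4.png

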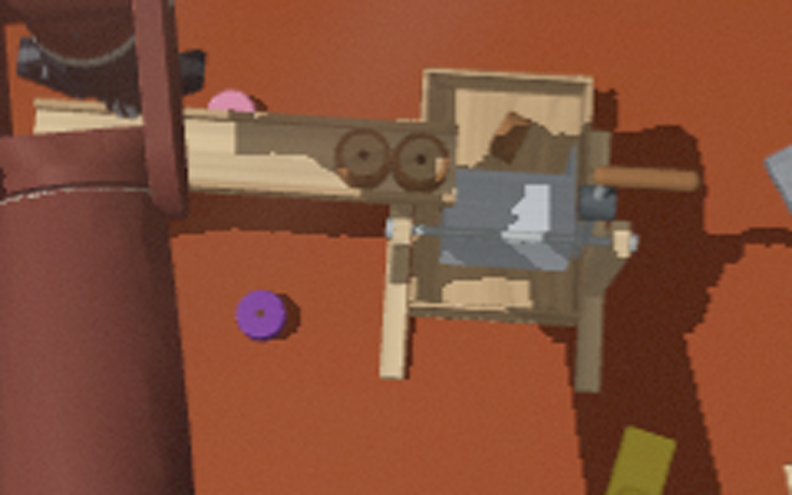

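After tripping, the bucket has dumped: wheels 3 and 4 lie in the chute at (420,158) and (363,152) in the crop, and a wheel shows in the tray. The bar now spans columns 597 to 697 at row 180, around world (537,-266,284), which matches the expected 283 mm height. I'll take the fingers to its +x side.

```bash
python3 - <<'E'
from h import *
np.set_printoptions(precision=2,suppress=True)
print(tool()[0],delta((588,-272,358)))
E
```

```text
[576.98 118.11 358.26] [ 4.65 38.75  0.03]
```

```bash
for i in 1 2; do python3 -m pendant '[{"dx":0.46,"dy":3.88,"dz":0,"rx":0,"ry":0,"rz":0,"jaw":0},{"dx":0.46,"dy":3.88,"dz":0,"rx":0,"ry":0,"rz":0,"jaw":0},{"dx":0.46,"dy":3.88,"dz":0,"rx":0,"ry":0,"rz":0,"jaw":0},{"dx":0.46,"dy":3.88,"dz":0,"rx":0,"ry":0,"rz":0,"jaw":0},{"dx":0.46,"dy":3.88,"dz":0,"rx":0,"ry":0,"rz":0,"jaw":0}]'>/dev/null;done
python3 -m pendant '[{"dx":0,"dy":0,"dz":0,"rx":0,"ry":0,"rz":0,"jaw":0},{"dx":0,"dy":0,"dz":0,"rx":0,"ry":0,"rz":0,"jaw":0},{"dx":0,"dy":0,"dz":0,"rx":0,"ry":0,"rz":0,"jaw":0}]'
python3 - <<'E'
from h import *
np.set_printoptions(precision=2,suppress=True)
print(tool()[0],delta((588,-272,258)))
f=ctrl.grab_frame("side")
for d in ctrl.landmark_of(f,"reset_bar")[:3]: print(d["conf"],np.array(d["position"]),world(f,d["position"],283),world(f,d["position"]))
E
```

```text
time_s: 17.57
tool_pos: [587.5, -272.2, 358.1]
ee_rot: [-0.0, 0.999, -0.046, -0.0]
force: [-0.1, 0.5, 0.1]
finger_gap: 0.0
grip_force: 0.0
[ 587.47 -272.23  358.13] [ 0.05 -0.02 10.01]
0.83 [322.4 124. ] [ 532.36 -259.    283.  ] [ 530.87 -253.22  286.83]
```

```bash
python3 -m pendant '[{"dx":0,"dy":0,"dz":2.5,"rx":0,"ry":0,"rz":0,"jaw":0},{"dx":0,"dy":0,"dz":2.5,"rx":0,"ry":0,"rz":0,"jaw":0},{"dx":0,"dy":0,"dz":2.5,"rx":0,"ry":0,"rz":0,"jaw":0},{"dx":0,"dy":0,"dz":2.5,"rx":0,"ry":0,"rz":0,"jaw":0},{"dx":0,"dy":0,"dz":0,"rx":0,"ry":0,"rz":0,"jaw":0}]'
for i in 1 2; do python3 -m pendant '[{"dx":-0.8,"dy":0,"dz":0,"rx":0,"ry":0,"rz":0,"jaw":0},{"dx":-0.8,"dy":0,"dz":0,"rx":0,"ry":0,"rz":0,"jaw":0},{"dx":-0.8,"dy":0,"dz":0,"rx":0,"ry":0,"rz":0,"jaw":0},{"dx":-0.8,"dy":0,"dz":0,"rx":0,"ry":0,"rz":0,"jaw":0},{"dx":-0.8,"dy":0,"dz":0,"rx":0,"ry":0,"rz":0,"jaw":0}]';done
python3 - <<'E'
from h import *
np.set_printoptions(precision=0,suppress=True)
for n in ("top","side"):
    f=ctrl.grab_frame(n)
    for d in ctrl.landmark_of(f,"reset_bar")[:2]: print(d["conf"],np.array(d["position"]),world(f,d["position"]))
E
```

```text
time_s: 18.08
tool_pos: [585.3, -269.3, 251.7]
ee_rot: [-0.003, 0.999, -0.044, -0.005]
force: [-1.2, 0.7, -0.6]
finger_gap: 0.2
grip_force: 0.0
time_s: 18.5
tool_pos: [547.3, -269.1, 260.5]
ee_rot: [0.001, 0.999, -0.046, 0.001]
force: [0.7, -0.6, -0.1]
finger_gap: 0.3
grip_force: 0.2
time_s: 18.92
tool_pos: [506.9, -265.1, 258.1]
ee_rot: [-0.0, 0.999, -0.046, -0.0]
force: [-0.2, 0.8, -0.6]
finger_gap: -0.1
grip_force: 0.1
0.97 [406. 176.] [ 414. -203.  583.]
0.62 [360. 160.] [ 554. -157.  166.]
0.79 [337. 126.] [ 477. -259.  283.]
```

The bar is swinging along with the finger. I'll continue along its arc and downward.

```bash
python3 -m pendant '[{"dx":-0.8,"dy":0,"dz":0.3,"rx":0,"ry":0,"rz":0,"jaw":0},{"dx":-0.8,"dy":0,"dz":0.4,"rx":0,"ry":0,"rz":0,"jaw":0},{"dx":-0.8,"dy":0,"dz":0.5,"rx":0,"ry":0,"rz":0,"jaw":0},{"dx":-0.8,"dy":0,"dz":0.6,"rx":0,"ry":0,"rz":0,"jaw":0},{"dx":-0.8,"dy":0,"dz":0.6,"rx":0,"ry":0,"rz":0,"jaw":0}]'
python3 -m pendant '[{"dx":-0.8,"dy":0,"dz":0.6,"rx":0,"ry":0,"rz":0,"jaw":0},{"dx":-0.6,"dy":0,"dz":0.6,"rx":0,"ry":0,"rz":0,"jaw":0},{"dx":-0.4,"dy":0,"dz":0,"rx":0,"ry":0,"rz":0,"jaw":0},{"dx":0,"dy":0,"dz":0,"rx":0,"ry":0,"rz":0,"jaw":0},{"dx":0,"dy":0,"dz":0,"rx":0,"ry":0,"rz":0,"jaw":0}]'
python3 - <<'E'
from h import *
np.set_printoptions(precision=0,suppress=True)
for n in ("top","side"):
    f=ctrl.grab_frame(n)
    for d in ctrl.landmark_of(f,"reset_bar")[:2]: print(d["conf"],np.array(d["position"]),world(f,d["position"]))
E
```

```text
time_s: 19.53
tool_pos: [466.9, -261.3, 233.3]
ee_rot: [-0.0, 0.999, -0.046, -0.0]
force: [-1.0, -0.0, 0.7]
finger_gap: 0.3
grip_force: 0.1
time_s: 19.95
tool_pos: [450.0, -260.0, 222.6]
ee_rot: [0.0, 0.999, -0.046, 0.0]
force: [0.1, 0.5, 0.4]
finger_gap: 0.0
grip_force: 0.0
0.78 [404. 202.] [ 421. -255.  249.]
0.68 [352. 139.] [ 420. -252.  243.]
0.48 [309. 191.] [532. -73. 121.]
```

```bash
python3 -m pendant '[{"dx":-0.6,"dy":0,"dz":0.6,"rx":0,"ry":0,"rz":0,"jaw":0},{"dx":-0.6,"dy":0,"dz":0.6,"rx":0,"ry":0,"rz":0,"jaw":0},{"dx":-0.5,"dy":0,"dz":0.6,"rx":0,"ry":0,"rz":0,"jaw":0},{"dx":-0.3,"dy":0,"dz":0,"rx":0,"ry":0,"rz":0,"jaw":0},{"dx":0,"dy":0,"dz":0,"rx":0,"ry":0,"rz":0,"jaw":0}]'
python3 -m pendant '[{"dx":0,"dy":0,"dz":0,"rx":0,"ry":0,"rz":0,"jaw":0},{"dx":0,"dy":0,"dz":0,"rx":0,"ry":0,"rz":0,"jaw":0},{"dx":0,"dy":0,"dz":0,"rx":0,"ry":0,"rz":0,"jaw":0},{"dx":0,"dy":0,"dz":0,"rx":0,"ry":0,"rz":0,"jaw":0},{"dx":0,"dy":0,"dz":0,"rx":0,"ry":0,"rz":0,"jaw":0}]'
python3 - <<'E'
from h import *
np.set_printoptions(precision=0,suppress=True)
for n in ("top","side"):
    f=ctrl.grab_frame(n)
    for d in ctrl.landmark_of(f,"reset_bar")[:2]: print(d["conf"],np.array(d["position"]),world(f,d["position"]))
E
```

```text
time_s: 20.57
tool_pos: [429.1, -257.7, 203.3]
ee_rot: [-0.0, 0.999, -0.046, -0.001]
force: [0.3, 0.2, 0.8]
finger_gap: 0.1
grip_force: 0.0
time_s: 20.98
tool_pos: [430.3, -258.2, 204.6]
ee_rot: [0.0, 0.999, -0.046, 0.0]
force: [0.5, 0.1, -0.5]
finger_gap: -0.2
grip_force: 0.0
0.93 [358. 158.] [ 394. -241.  168.]
0.36 [268. 338.] [508. 456.  10.]
```

The bar is back at 168 mm height. I'll lift, clear the view and check the final state.

```bash
python3 -m pendant '[{"dx":0,"dy":0,"dz":-3,"rx":0,"ry":0,"rz":0,"jaw":0},{"dx":0,"dy":0,"dz":-4,"rx":0,"ry":0,"rz":0,"jaw":0},{"dx":0,"dy":0,"dz":-4,"rx":0,"ry":0,"rz":0,"jaw":0},{"dx":0,"dy":0,"dz":-4,"rx":0,"ry":0,"rz":0,"jaw":0},{"dx":0,"dy":2,"dz":0,"rx":0,"ry":0,"rz":0,"jaw":0}]'>/dev/null
for i in 1 2; do python3 -m pendant '[{"dx":-0.5,"dy":3.5,"dz":0,"rx":0,"ry":0,"rz":0,"jaw":0},{"dx":-0.5,"dy":3.5,"dz":0,"rx":0,"ry":0,"rz":0,"jaw":0},{"dx":-0.5,"dy":3.5,"dz":0,"rx":0,"ry":0,"rz":0,"jaw":0},{"dx":-0.5,"dy":3.5,"dz":0,"rx":0,"ry":0,"rz":0,"jaw":0},{"dx":0,"dy":0,"dz":0,"rx":0,"ry":0,"rz":0,"jaw":0}]'>/dev/null; done
python3 -m pendant '[{"dx":0,"dy":0,"dz":0,"rx":0,"ry":0,"rz":0,"jaw":0},{"dx":0,"dy":0,"dz":0,"rx":0,"ry":0,"rz":0,"jaw":0},{"dx":0,"dy":0,"dz":0,"rx":0,"ry":0,"rz":0,"jaw":0},{"dx":0,"dy":0,"dz":0,"rx":0,"ry":0,"rz":0,"jaw":0},{"dx":0,"dy":0,"dz":0,"rx":0,"ry":0,"rz":0,"jaw":0}]'
python3 w.py t5.png
```

```text
time_s: 22.85
tool_pos: [363.6, -552.2, 355.0]
ee_rot: [0.0, 0.999, -0.045, 0.0]
force: [-0.2, 0.5, 0.5]
finger_gap: 0.2
grip_force: 0.0
conf 0.70 r 7.3 s=141 x=-128 zmeas=28
conf 0.66 r 9.7 s=31 x=-2 zmeas=265
conf 0.53 r 9.5 s=75 x=-3 zmeas=263
conf 0.41 r 5.1 s=176 x=35 zmeas=23
finger s -446.4493965690091 x -156.06087970912841 354.8007525111388 [-0.  0. -0.] 22.95
bar depth heights [173. 173. 173. 171. 174. 173. 172. 174. 173. 172. 174. 176. 173. 174.
 171. 175. 170. 172.] upright
```

View pics/t5.png

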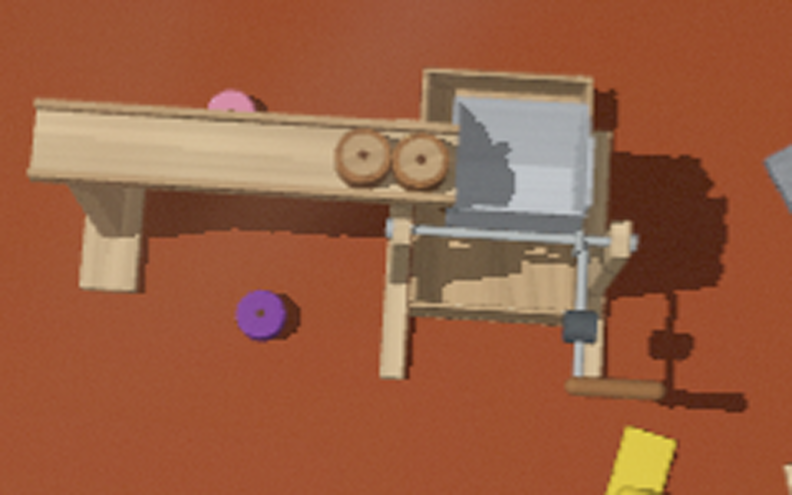

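The final picture shows the bucket upright and empty, with wheels 3 and 4 flat in the chute. No wheel is visible anywhere else, and the arm is well clear.

```bash
python3 -c "
from bench import ctrl
print(ctrl.close_job())"
```

```text
the job is handed in; nothing more can be done
None
```

I handed the job in at about 23 s; no verdict came back. The bucket tripped on the third wheel and dumped, and it is back upright and empty with wheels 3 and 4 flat in the chute. I saw only one wheel in the tray, because the bucket hid the rest, and no wheel showed anywhere else in the last picture, a crop around the scale.

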